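Put each child's sterilised pacifier into the case of its colour

ROBOT

A 6-joint arm with a two-finger parallel gripper is mounted at the origin on the work surface. World frame = base frame: x ahead of the robot, y to its left, z up, the work surface at z = 0. Lengths are in m, angles in rad, forces in N, time in s.
With the tool pointing down it reaches from about 0.35 to 1 m from the base axis. Payload 7.1 kg.
Tool frame: the origin (TCP) lies midway between the tips of the shut fingers; the grasp point (between the pads) lies 19 mm behind it; z points along the fingers, y is the line along which they close (so a half turn about z gives the same grasp; the last joint's range is limited). The gripper opens to 85 mm and grips with 20 to 120 N. Pads are 22 mm wide; open, the fingers measure 114 mm over their backs; the gripper's body (76 mm by 85 mm) begins 54 mm behind the grasp point. The pads swing forward as they close: fully open they stand 13 mm farther back than shut.
Start: joints at [1.188, 0.423, 1.63, -0, 1.089, -0.019], TCP at [0.222, 0.584, 0.231] pointing down, gripper open.
Joint ranges: [-3, 3], [-0.9, 2.11], [0.09, 2.58], [-1.31, 4.45], [0.11, 2.69], [-2.54, 2.54]. Speed limits (rad/s): [2.39, 2.39, 3.01, 3.14, 3.14, 3.14].

INTERFACE

Orientations are given as a unit quaternion [w, x, y, z].
In Python, from cell import ctrl gives the robot as it stands. The module is installed in compiled form; this text tells all that it offers.
- The arm moves only by the tool carry_out, never from a script. Its argument "rows" is a list of rows, each an object with "jaw": the gripper command: -1 is shut, 1 is fully open, values between are in proportion; "linear": the shift along the world's x, y, z in units of 0.15 m (1.0 is 0.15 m), a list of three; "turn": the turn, a rotation vector about the world's x, y, z in units of 60 degrees (1.0 is 60 degrees), a list of three. A call has 1 to 12 rows; each row is the pose to reach, as a shift and turn from the pose commanded when the call began; what a row does not reach only later rows make up. A row lasts 1/10 s, in which the tool goes at most 50 mm and 8.59 degrees, less where a joint would pass 70% of its speed; a pose out of reach is approached as far as the arm can. A call with a number of a shift or a turn outside -1 to 1 is refused whole. A call with a gripper value outside its range is refused whole. The fingers move at their own pace and stop on an object; "grip_force" is the grip in N (left out, the last holds). Time passes only in rows, so rows that repeat a pose let the fingers close. It gives the time, the measured TCP pose, the force, the opening and the grip force at its end, in the units of the state.
- ctrl.read_state(): the state, without advancing time (a new reading comes with each control period).
- ctrl.camera(name): name is "scene" or "top" or "wrist"; returns the picture (400x640x3 uint8, red, green, blue); there is no depth.
- ctrl.camera_info(name): a dict with "mtx" (3x3 intrinsics, pixels), "k1" (the pictures are not rectified: a ray, as slopes to the right and down, at radius r is drawn at 1 + k1 r^2 times it, then the intrinsics apply), "eye" and "orientation" of the camera in the world. Camera axes: x right, y down, z forward; pixel columns grow to the right and rows downward; lengths in m; the calibration is good to about 2 mm. A picture is of the moment at which its call begins: read the wrist's pose just before it. camera_info takes no time and is no camera call; for the wrist camera it gives the pose at the moment of the call.
- ctrl.finish_job(): hands the job in; it is judged then, once.
The state is a dict: "time": time; "qpos": joint angles; "qvel": joint speeds; "joint_efforts": joint torques, N m; "tcp_pos": TCP position; "tool_rot": TCP orientation; "wrist_force": force on the tool from outside, world axes, zero at the start; "ft_torque": the same for the moment, N m; "finger_gap": opening from 0.0 (shut) to 1.0 (fully open); "grasp_force": force on a finger pad.
Only numpy, scipy, OpenCV 4.12 (cv2) and the standard library are available. Lean on these libraries where they do the work, as an engineer would, in place of code of your own. Each camera call takes 0.05 s, during which the arm holds its last target. There are 200 camera calls.

TASK

The four sterilised pacifiers are on the woven tray; each child has a colour. Pick each pacifier up by its shield, never touching the teat with the fingers, and stand it teat up in the middle of the open case of its own colour, the shield lying lengthways along the case so that the cover will close over it. Leave the tongs and the ramekin of clips where they are on the tray.

Things in the scene. Friction and masses are not known exactly. Their poses are not given: they have to be found in the camera images.
- pacifier_cream: cream silicone pacifier, 25 g, standing teat up on the tray. Origin: centre of its underside; z up along the teat, x along the shield. Heights over the origin: button 0 to 16 mm (30 mm diameter at the foot, 24 above); flat shield 16 to 21 mm, 50 mm long (x), 34 wide (y), straight long sides, round ends; teat 18 mm diameter, to 51 mm. Same after half a turn. 25 mm free beside the long sides.
- pacifier_green: sage-green silicone pacifier, 25 g, standing teat up on the tray. Origin: centre of its underside; z up along the teat, x along the shield. Heights over the origin: button 0 to 16 mm (30 mm diameter at the foot, 24 above); flat shield 16 to 21 mm, 50 mm long (x), 34 wide (y), straight long sides, round ends; teat 18 mm diameter, to 51 mm. Same after half a turn. 25 mm free beside the long sides.
- pacifier_blue: blue silicone pacifier, 25 g, standing teat up on the tray. Origin: centre of its underside; z up along the teat, x along the shield. Heights over the origin: button 0 to 16 mm (30 mm diameter at the foot, 24 above); flat shield 16 to 21 mm, 50 mm long (x), 34 wide (y), straight long sides, round ends; teat 18 mm diameter, to 51 mm. Same after half a turn. 25 mm free beside the long sides.
- pacifier_coral: coral-red silicone pacifier, 25 g, standing teat up on the tray. Origin: centre of its underside; z up along the teat, x along the shield. Heights over the origin: button 0 to 16 mm (30 mm diameter at the foot, 24 above); flat shield 16 to 21 mm, 50 mm long (x), 34 wide (y), straight long sides, round ends; teat 18 mm diameter, to 51 mm. Same after half a turn. 25 mm free beside the long sides.
- case_cream: cream open case base, 80 g, loose on the dresser: oblong dish with round ends, outside 76 mm long (x), 54 wide (y), inside 70 by 48, flat floor 3 mm thick, rim 9 mm high, small dark tab at the +x end. Origin: centre of its underside; z up, x lengthways. A pacifier in it has its shield 10 mm above the rim.
- case_green: sage-green open case base, 80 g, loose on the dresser: oblong dish with round ends, outside 76 mm long (x), 54 wide (y), inside 70 by 48, flat floor 3 mm thick, rim 9 mm high, small dark tab at the +x end. Origin: centre of its underside; z up, x lengthways. A pacifier in it has its shield 10 mm above the rim.
- case_blue: blue open case base, 80 g, loose on the dresser: oblong dish with round ends, outside 76 mm long (x), 54 wide (y), inside 70 by 48, flat floor 3 mm thick, rim 9 mm high, small dark tab at the +x end. Origin: centre of its underside; z up, x lengthways. A pacifier in it has its shield 10 mm above the rim.
- case_coral: coral-red open case base, 80 g, loose on the dresser: oblong dish with round ends, outside 76 mm long (x), 54 wide (y), inside 70 by 48, flat floor 3 mm thick, rim 9 mm high, small dark tab at the +x end. Origin: centre of its underside; z up, x lengthways. A pacifier in it has its shield 10 mm above the rim.
- ramekin: white ceramic ramekin full of small plastic clips, on the tray: 86 mm diameter, 47 mm high with the clips, 260 g, loose. Origin: centre of its underside. A bystander.
- tongs: stainless steel pacifier tongs lying on the tray: 132 mm long (x), 35 wide, 11 high, 45 g, loose. Origin: their middle, 1 mm under them. A bystander. The tray itself: fixed, rounded, dark grey woven plastic, 284 by 400 mm, floor 5 mm and rim 33 mm above the dresser; a yellow snack box 53 mm high stands on it too.
Things that resemble listed ones, but are neither listed nor needed, are in the scene too. What is meant by the pacifier_coral is not black or yellow, and is the smaller of those in its own colour.

How it is judged:
By the outcome, as a careful person would: the job done as asked, in the order asked, and still so for the second after the job is handed in, with the robot touching nothing.
It also fails if it takes over 109 s, if anything falls off the work surface, if the arm or the gripper's body presses on something with over 40 N, if the wrist force passes 120 N, or if a joint passes its speed limit or range.

## Working session

There is one attempt and no reset: what is moved stays moved. The work goes in short steps, Python scripts to look and compute and a tool call to move; the robot and the scene stay as the last step left them, time stands still between calls to the robot, and variables do not carry over. Pictures are saved under pics/ and viewed, at most 14 in all, crops included, and the job is handed in when it is done.

Besides the shell and the picture viewer there is one more tool, called after "Call:" by a JSON object that holds its "op" and its "data". carry_out: Moves the arm, as the interface text tells. Its arguments: {"type":"object","properties":{"rows":{"type":"array","items":{"type":"object","properties":{"jaw":{"type":"number"},"linear":{"type":"array","items":{"type":"number"}},"turn":{"type":"array","items":{"type":"number"}}}}},"grip_force":{"type":"number"}},"required":["rows"]}

```bash
mkdir -p pics; python3 - <<'E'
from cell import ctrl
import cv2,numpy as np
for n in("scene","top","wrist"):
    i=ctrl.camera_info(n); print(n,i)
    cv2.imwrite(f"pics/{n}0.png",ctrl.camera(n)[:,:,::-1])
print(ctrl.read_state())
E
```

```text
scene {'mtx': array([[473.18666364,   0.        , 314.03572174],
       [  0.        , 473.18666364, 198.16797484],
       [  0.        ,   0.        ,   1.        ]]), 'k1': 0.03641160382878046, 'eye': array([0.92844345, 0.75967128, 0.84071592]), 'orientation': array([-0.10504419,  0.21951858,  0.89050574, -0.38441754])}
top {'mtx': array([[389.4012507 ,   0.        , 326.16321732],
       [  0.        , 389.4012507 , 195.64105194],
       [  0.        ,   0.        ,   1.        ]]), 'k1': -0.04366679223808761, 'eye': array([0.27840117, 0.00723733, 1.08751777]), 'orientation': array([-0.07981946,  0.74937826, -0.65365583,  0.06924698])}
wrist {'mtx': array([[342.49194162,   0.        , 316.43004038],
       [  0.        , 342.49194162, 198.37233959],
       [  0.        ,   0.        ,   1.        ]]), 'k1': -0.07617122510919236, 'eye': array([0.14856143, 0.61181732, 0.37304276]), 'orientation': array([0.12809286, 0.81256092, 0.5618836 , 0.0873143 ])}
{'time': 0.15, 'qpos': array([ 1.18802186e+00,  4.23713019e-01,  1.63052325e+00,  1.59290404e-06,
        1.08861461e+00, -1.89758823e-02]), 'qvel': array([ 0.00017903, -0.00345214, -0.00280896,  0.00090907, -0.00057386,
        0.00044354]), 'joint_efforts': array([ 7.85384327e-04, -5.57770550e+01, -2.82023567e+01, -9.37087634e-06,
        4.77412250e-03, -6.44520401e-05]), 'tcp_pos': array([0.22218845, 0.58370043, 0.23069101]), 'tool_rot': array([-1.26216380e-04,  1.80898185e-01,  9.83501627e-01, -6.16322904e-04]), 'wrist_force': array([ 0.57507925, -0.04327084, -0.22397208]), 'ft_torque': array([ 0.00699392, -0.02511661,  0.03288589]), 'grasp_force': 0.0, 'finger_gap': 1.0002829951756178}
```

View pics/top0.png

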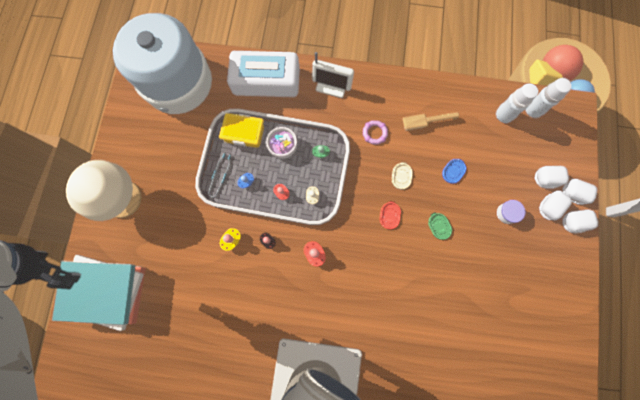

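View pics/scene0.png

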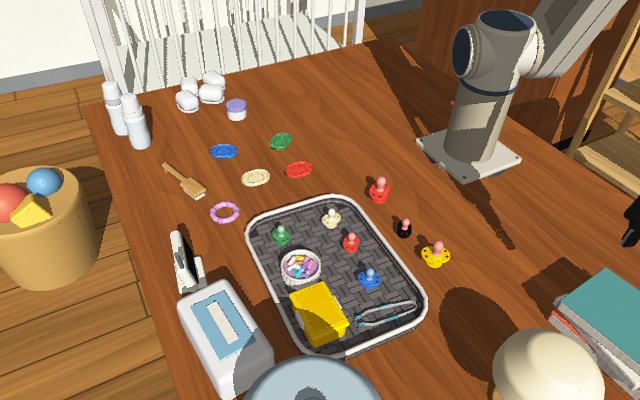

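```bash
cat > h.py <<'E'
from cell import ctrl
import cv2,numpy as np
from scipy.spatial.transform import Rotation as R
def rot(q): return R.from_quat(q,scalar_first=True)
def snap(n,f=None):
    i=ctrl.camera_info(n); im=ctrl.camera(n)
    if f: cv2.imwrite(f"pics/{f}.png",im[:,:,::-1])
    return im,i
def cast(i,px,z):
    K=i["mtx"]; k=i["k1"]; d=np.array([k,0,0,0,0.])
    p=cv2.undistortPoints(np.float64(px).reshape(-1,1,2),K,d).reshape(-1,2)
    v=rot(i["orientation"]).apply(np.c_[p,np.ones(len(p))]); e=np.array(i["eye"])
    return e+v*((z-e[2])/v[:,2:])
def project(i,P):
    p=rot(i["orientation"]).inv().apply(np.float64(P).reshape(-1,3)-i["eye"])
    return cv2.projectPoints(p,np.zeros(3),np.zeros(3),i["mtx"],np.array([i["k1"],0,0,0,0.]))[0].reshape(-1,2)
E
python3 - <<'E'
from h import *
im=cv2.imread("pics/top0.png"); i=ctrl.camera_info("top")
print("pac",cast(i,[(312,195),(320,151),(245,181),(281,191)],.03).round(3).tolist())
print("case",cast(i,[(402,176),(440,226),(454,171),(391,215)],.009).round(3).tolist())
w=ctrl.camera_info("wrist"); s=ctrl.read_state()
print(rot(w["orientation"]).as_matrix().round(3)); T=rot(s["tool_rot"]); print(T.as_matrix().round(3))
print("cam in tool",T.inv().apply(w["eye"]-s["tcp_pos"]))
E
```

```text
pac [[0.5, 0.078, 0.03], [0.63, 0.074, 0.03], [0.514, 0.27, 0.03], [0.5, 0.165, 0.03]]
case [[0.595, -0.168, 0.009], [0.465, -0.288, 0.009], [0.63, -0.316, 0.009], [0.478, -0.148, 0.009]]
[[ 0.353  0.891  0.286]
 [ 0.935 -0.336 -0.11 ]
 [-0.002  0.306 -0.952]]
[[-0.935  0.356 -0.   ]
 [ 0.356  0.935 -0.001]
 [ 0.    -0.001 -1.   ]]
cam in tool [ 7.88157375e-02 -5.44140049e-05 -1.42450026e-01]
```

Call:
{"op": "carry_out", "data": {"rows": [{"jaw":1,"linear":[0.53,-0.76,0]},{"jaw":1,"linear":[0.53,-0.76,0]},{"jaw":1,"linear":[0.53,-0.76,0]},{"jaw":1,"linear":[0.53,-0.76,0]}], "grip_force": 30}}

```text
$.rows[0]: bad value
```

Call:
{"op": "carry_out", "data": {"rows": [{"jaw":1,"linear":[0.53,-0.76,0]},{"jaw":1,"linear":[0.53,-0.76,0]},{"jaw":1,"linear":[0.53,-0.76,0]},{"jaw":1,"linear":[0.53,-0.76,0]}]}}

```text
$.rows[0]: bad value
```

Call:
{"op": "carry_out", "data": {"rows": [{"jaw":1,"linear":[0.53,-0.76,0]},{"jaw":1,"linear":[0.53,-0.76,0]},{"jaw":1,"linear":[0.53,-0.76,0]},{"jaw":1,"linear":[0.53,-0.76,0]}]}}

```text
$.rows[0]: bad value
```

Call:
{"op": "carry_out", "data": {"rows": [{"jaw":1,"linear":[0.53,-0.76,0]},{"jaw":1,"linear":[0.53,-0.76,0]},{"jaw":1,"linear":[0.53,-0.76,0]},{"jaw":1,"linear":[0.53,-0.76,0]},{"jaw":1,"linear":[0.53,-0.76,0]},{"jaw":1,"linear":[0.53,-0.76,0]}]}}

```text
$.rows[0]: bad value
```

```bash
python3 - <<'E'
from h import *
im,i=snap("wrist","w1"); print(ctrl.read_state()["tcp_pos"],i["eye"])
import pickle; pickle.dump(i,open("w1.pkl","wb"))
E
```

```text
[0.22222722 0.5837921  0.23082413] [0.14857884 0.61186057 0.37314299]
```

View pics/w1.png

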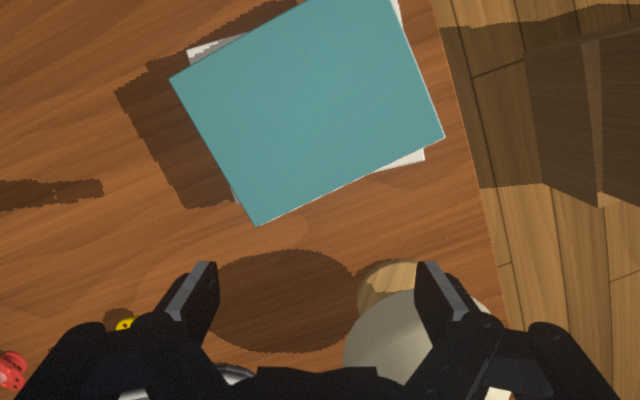

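Call:
{"op": "carry_out", "data": {"rows": [{"jaw":1,"linear":[0.53,-0.76,0],"turn":[0,0,0]},{"jaw":1,"linear":[0.53,-0.76,0],"turn":[0,0,0]},{"jaw":1,"linear":[0.53,-0.76,0],"turn":[0,0,0]}], "grip_force": 30}}

```text
time: 0.5
tcp_pos: [0.3025, 0.4681, 0.231]
tool_rot: [-0.0, 0.181, 0.984, -0.001]
wrist_force: [1.1, 0.3, -0.9]
finger_gap: 1.001
grasp_force: 0.0
```

Call:
{"op": "carry_out", "data": {"rows": [{"jaw":1,"linear":[0.53,-0.76,0],"turn":[0,0,0]},{"jaw":1,"linear":[0.53,-0.76,0],"turn":[0,0,0]},{"jaw":1,"linear":[0.53,-0.76,0],"turn":[0,0,0]}]}}

```text
time: 0.8
tcp_pos: [0.3823, 0.3539, 0.2313]
tool_rot: [0.0, 0.181, 0.983, -0.0]
wrist_force: [0.5, 0.1, -0.4]
finger_gap: 1.003
grasp_force: 0.0
```

Call:
{"op": "carry_out", "data": {"rows": [{"jaw":1,"linear":[0.53,-0.76,0],"turn":[0,0,0]},{"jaw":1,"linear":[0.53,-0.76,0],"turn":[0,0,0]},{"jaw":1,"linear":[0.53,-0.76,0],"turn":[0,0,0]}]}}

```text
time: 1.1
tcp_pos: [0.4619, 0.2398, 0.2314]
tool_rot: [0.0, 0.181, 0.983, -0.0]
wrist_force: [-1.1, 1.7, 0.1]
finger_gap: 0.998
grasp_force: 0.0
```

Call:
{"op": "carry_out", "data": {"rows": [{"jaw":1,"linear":[0.33,-0.76,0],"turn":[0,0,0]},{"jaw":1,"linear":[0.33,-0.76,0],"turn":[0,0,0]},{"jaw":1,"linear":[0.33,-0.76,0],"turn":[0,0,0]},{"jaw":1,"linear":[0.33,-0.76,0],"turn":[0,0,0]},{"jaw":1,"linear":[0.33,-0.76,0],"turn":[0,0,0]}]}}

```text
time: 1.6
tcp_pos: [0.5102, 0.1278, 0.2311]
tool_rot: [-0.0, 0.182, 0.983, 0.0]
wrist_force: [-1.4, 0.3, -0.0]
finger_gap: 0.997
grasp_force: 0.0
```

```bash
python3 - <<'E'
from h import *
im,i=snap("wrist","w2"); print(ctrl.read_state()["tcp_pos"],i["eye"])
import pickle; pickle.dump(i,open("w2.pkl","wb"))
E
```

```text
[0.51002967 0.12844505 0.23118923] [0.43667863 0.15587593 0.37363361]
```

View pics/w2.png

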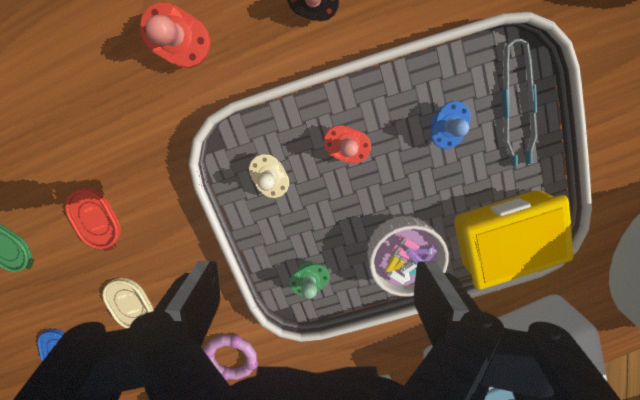

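```bash
python3 - <<'E'
from h import *
im=cv2.imread("pics/w2.png")
c=[(268,175),(347,145),(452,127),(310,281)]
t=[cv2.resize(im[y-32:y+32,x-40:x+40],None,fx=5,fy=4.6875,interpolation=0) for x,y in c]
t=[cv2.resize(im[y-30:y+30,x-40:x+40],(400,300),interpolation=0) for x,y in c]
cv2.imwrite("pics/m1.png",np.vstack([np.hstack(t[:2]),np.hstack(t[2:])]))
E
```

```text
(no output)
```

View pics/m1.png

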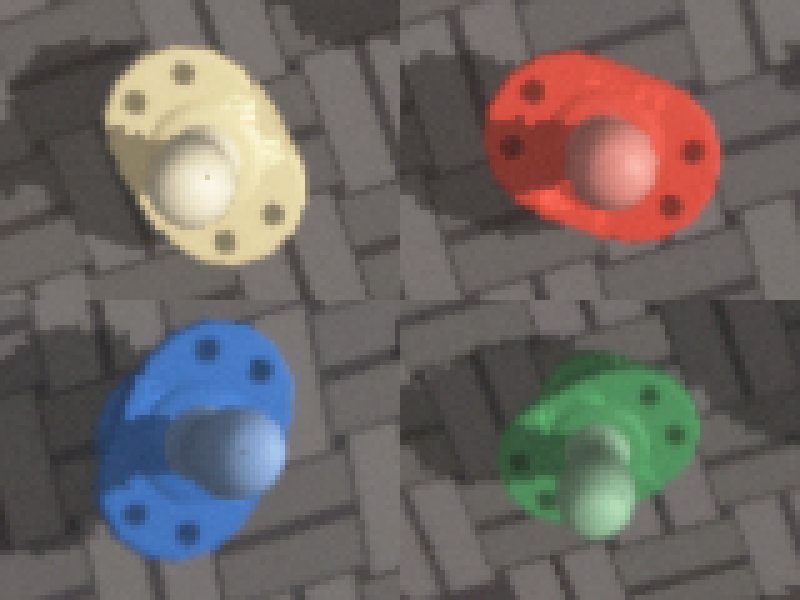

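```bash
cat >> h.py <<'E'
def holes(g,pts,r=4):
    """refine dark-hole centres: darkness-weighted centroid in a window"""
    out=[]
    for x,y in pts:
        for _ in range(3):
            xi,yi=int(round(x)),int(round(y)); w=g[yi-r:yi+r+1,xi-r:xi+r+1].astype(float)
            d=np.clip(np.percentile(w,60)*.85-w,0,None); Y,X=np.mgrid[yi-r:yi+r+1,xi-r:xi+r+1]
            d*=np.hypot(X-xi,Y-yi)<r
            x,y=(X*d).sum()/d.sum(),(Y*d).sum()/d.sum()
        out.append((x,y))
    return np.array(out)
def fit(P):
    """P: 4 holes, first two at one end, last two at the other"""
    a=(P[0]+P[1]-P[2]-P[3])[:2]
    d=lambda i,j:round(1e3*np.linalg.norm(P[i]-P[j]),1)
    return P.mean(0)[:2].round(4),np.degrees(np.arctan2(a[1],a[0]))%180,d(0,1),d(2,3),round(500*np.linalg.norm(a),1)
E
python3 - <<'E'
from h import *; import pickle
im=cv2.imread("pics/w2.png"); i=pickle.load(open("w2.pkl","rb"))
g=im.max(2)
D={"cream":((268,175),[(183,73),(135,102),(273,214),(225,242)]),
"red":((347,145),[(133,90),(112,147),(293,152),(271,206)]),
"blue":((452,127),[(207,50),(260,70),(135,214),(188,233)]),
"green":((310,281),[(250,96),(276,135),(119,162),(147,200)])}
for n,(c,p) in D.items():
    p0=np.array(p)/5+np.array(c)-[40,30]-.4
    h=holes(g,p0); print(n,np.abs(h-p0).max().round(2),fit(cast(i,h,.026)),fit(cast(i,p0,.026)))
E
```

```text
cream 0.12 (array([0.5005, 0.0777]), np.float64(9.439146226899624), np.float64(11.9), np.float64(12.1), np.float64(35.0)) (array([0.5005, 0.0777]), np.float64(9.415281828350572), np.float64(11.9), np.float64(12.1), np.float64(35.1))
red 0.2 (array([0.4981, 0.1656]), np.float64(48.98646222160224), np.float64(12.0), np.float64(12.0), np.float64(35.0)) (array([0.4982, 0.1657]), np.float64(48.696847452145335), np.float64(12.2), np.float64(11.9), np.float64(35.0))
blue 0.16 (array([0.5165, 0.2711]), np.float64(140.26243045869947), np.float64(11.9), np.float64(12.0), np.float64(35.0)) (array([0.5165, 0.2711]), np.float64(140.15213232824473), np.float64(11.9), np.float64(12.1), np.float64(34.9))
green 0.95 (array([0.6312, 0.0729]), np.float64(99.62945185917354), np.float64(11.9), np.float64(12.2), np.float64(34.2)) (array([0.6314, 0.0727]), np.float64(99.21568093027271), np.float64(11.9), np.float64(12.1), np.float64(35.0))
```

Call:
{"op": "carry_out", "data": {"rows": [{"jaw":1,"linear":[0,-0.8,0],"turn":[0,0,0]},{"jaw":1,"linear":[0,-0.8,0],"turn":[0,0,0]},{"jaw":1,"linear":[0,-0.8,0],"turn":[0,0,0]}]}}

```text
time: 1.95
tcp_pos: [0.5098, 0.0069, 0.2313]
tool_rot: [-0.0, 0.18, 0.984, -0.0]
wrist_force: [0.5, -0.5, 0.5]
finger_gap: 0.998
grasp_force: 0.0
```

Call:
{"op": "carry_out", "data": {"rows": [{"jaw":1,"linear":[0,-0.8,0],"turn":[0,0,0]},{"jaw":1,"linear":[0,-0.8,0],"turn":[0,0,0]},{"jaw":1,"linear":[0,-0.8,0],"turn":[0,0,0]}]}}

```text
time: 2.25
tcp_pos: [0.5104, -0.1136, 0.2315]
tool_rot: [0.0, 0.181, 0.984, -0.0]
wrist_force: [0.1, 0.3, 0.6]
finger_gap: 1.0
grasp_force: 0.0
```

Call:
{"op": "carry_out", "data": {"rows": [{"jaw":1,"linear":[0,-0.8,0],"turn":[0,0,0]},{"jaw":1,"linear":[0,-0.8,0],"turn":[0,0,0]},{"jaw":1,"linear":[0,-0.8,0],"turn":[0,0,0]},{"jaw":1,"linear":[0,-0.8,0],"turn":[0,0,0]},{"jaw":1,"linear":[0,-0.8,0],"turn":[0,0,0]}]}}

```text
time: 2.75
tcp_pos: [0.5104, -0.2307, 0.2311]
tool_rot: [-0.0, 0.181, 0.984, 0.0]
wrist_force: [-1.4, -0.1, -0.9]
finger_gap: 1.004
grasp_force: 0.0
```

```bash
python3 - <<'E'
from h import *
im,i=snap("wrist","w3"); s=ctrl.read_state(); print(s["tcp_pos"],i["eye"],s["qpos"])
import pickle; pickle.dump(i,open("w3.pkl","wb"))
E
```

```text
[ 0.51040045 -0.23022443  0.23110292] [ 0.4367865  -0.20281742  0.37353834] [-4.45213839e-01  3.28856893e-01  1.77516427e+00  4.72644757e-04
  1.03842035e+00 -1.65381758e+00]
```

View pics/w3.png

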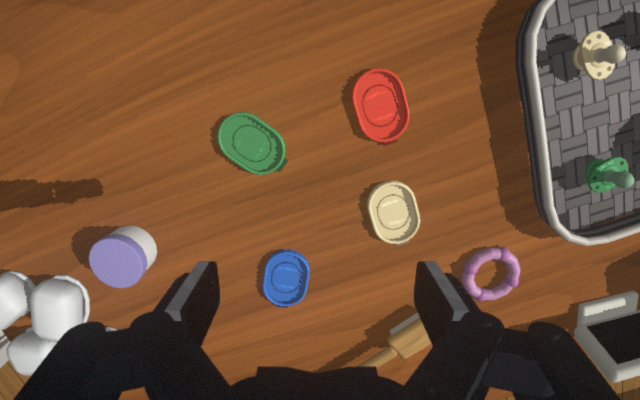

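```bash
cat >> h.py <<'E'
H={"coral":((0,8),(172,180)),"green":((50,85),),"blue":((100,120),),"cream":((18,32),)}
def case(im,i,name,px,z=.0045,r=55,smin=None):
    hsv=cv2.cvtColor(im,cv2.COLOR_BGR2HSV); h,s,v=cv2.split(hsv)
    m=np.zeros(h.shape,np.uint8)
    for a,b in H[name]: m|=((h>=a)&(h<=b)).astype(np.uint8)
    m&=((v>110)&(s<130) if name=="cream" else (s>110)&(v>50)).astype(np.uint8)
    m=cv2.morphologyEx(m,cv2.MORPH_OPEN,np.ones((5,5)))
    cs=[c for c in cv2.findContours(m,0,1)[0] if cv2.contourArea(c)>500 and abs(cv2.pointPolygonTest(c,px,True))<r]
    c=min(cs,key=lambda c:-cv2.pointPolygonTest(c,px,True)); c=cv2.convexHull(c)
    P=(cast(i,c.reshape(-1,2),z)[:,:2]*1e3).astype(np.float32)
    M=cv2.moments(P); cx,cy=M["m10"]/M["m00"],M["m01"]/M["m00"]
    A=.5*np.degrees(np.arctan2(2*M["mu11"],M["mu20"]-M["mu02"]))%180
    q=cv2.minAreaRect(P); b=cv2.boxPoints(q); e=max(b[1]-b[0],b[2]-b[1],key=np.linalg.norm)
    return np.round([cx,cy],1),round(A,1),np.round(q[0],1),np.round(sorted(q[1]),1),round(np.degrees(np.arctan2(e[1],e[0]))%180,1)
E
python3 - <<'E'
from h import *; import pickle
im=cv2.imread("pics/w3.png"); i=pickle.load(open("w3.pkl","rb"))
for n,p in dict(cream=(394,212),green=(252,143),blue=(286,278),coral=(381,105)).items():
    print(n,*case(im,i,n,p))
print(np.degrees(np.arctan2(*rot(ctrl.read_state()["tool_rot"]).as_matrix()[[1,0],1])))
E
```

```text
cream [ 595.7 -167.7] 178.1 [ 596.1 -167.7] [55.1 79.9] 177.6Traceback (most recent call last):
  File "<stdin>", line 4, in <module>
  File "h.py", line 41, in case
    c=min(cs,key=lambda c:-cv2.pointPolygonTest(c,px,True)); c=cv2.convexHull(c)
ValueError: min() iterable argument is empty
```

```bash
python3 - <<'E'
from h import *; import pickle
im=cv2.imread("pics/w3.png"); i=pickle.load(open("w3.pkl","rb"))
hsv=cv2.cvtColor(im,cv2.COLOR_BGR2HSV)
for p in [(252,143),(286,278),(381,105),(264,126),(300,200),(320,230)]: print(p,hsv[p[1],p[0]])
H["green"]=((50,95),);H["blue"]=((95,125),)
for n,p in dict(green=(252,143),blue=(286,278),coral=(381,105)).items():
    try: print(n,*case(im,i,n,p))
    except ValueError as e: print(n,e)
E
```

```text
(252, 143) [ 64 112 144]
(286, 278) [108 163 185]
(381, 105) [  3 179 216]
(264, 126) [ 60  98 104]
(300, 200) [ 13 162 137]
(320, 230) [ 13 164 140]
green min() iterable argument is empty
blue [ 631.4 -317. ] 149.6 [ 631.4 -316.9] [54.2 80.1] 149.9
coral [ 476.3 -145.9] 178.3 [ 477.3 -145.9] [56.2 80.5] 177.9
```

```bash
sed -i 's/(s>110)&(v>50)/(s>70)\&(v>50)/; s/(0,8),(172,180)/(0,6),(174,180)/' h.py; python3 - <<'E'
from h import *; import pickle
im=cv2.imread("pics/w3.png"); i=pickle.load(open("w3.pkl","rb"))
for n,p in dict(cream=(394,212),green=(252,143),blue=(286,278),coral=(381,105)).items():
    print(n,*case(im,i,n,p))
c=[(394,212),(252,143),(286,278),(381,105)]
t=[cv2.resize(im[y-45:y+45,x-60:x+60],(400,300),interpolation=0) for x,y in c]
cv2.imwrite("pics/m2.png",np.vstack([np.hstack(t[:2]),np.hstack(t[2:])]))
E
```

```text
cream [ 595.7 -167.7] 178.1 [ 596.1 -167.7] [55.1 79.9] 177.6
green [ 465.  -288.5] 34.4 [ 465.8 -288. ] [55.2 79.8] 33.2
blue [ 631.3 -316.9] 149.5 [ 631.6 -317. ] [55.4 79.9] 156.3
coral [ 476.4 -145.9] 178.0 [ 477.2 -146. ] [55.6 79.9] 178.4
```

View pics/m2.png

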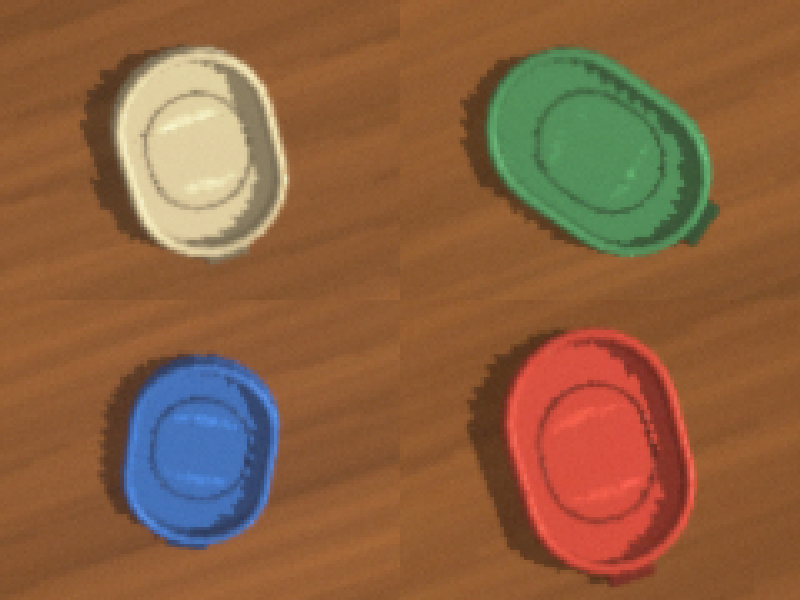

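Call:
{"op": "carry_out", "data": {"rows": [{"jaw":0.18,"linear":[-0.066,1.0,-0.27],"turn":[0,0,0.503]},{"jaw":0.18,"linear":[-0.066,1.0,-0.27],"turn":[0,0,0.503]},{"jaw":0.18,"linear":[-0.066,1.0,-0.27],"turn":[0,0,0.503]},{"jaw":0.18,"linear":[-0.066,1.0,-0.27],"turn":[0,0,0.503]}]}}

```text
time: 3.2
tcp_pos: [0.498, -0.0758, 0.1893]
tool_rot: [-0.002, -0.087, 0.996, 0.001]
wrist_force: [-0.4, -0.2, 0.8]
finger_gap: 0.585
grasp_force: 0.0
```

Call:
{"op": "carry_out", "data": {"rows": [{"jaw":0.18,"linear":[0,1.0,-0.27],"turn":[0,0,0]},{"jaw":0.18,"linear":[0,1.0,-0.27],"turn":[0,0,0]},{"jaw":0.18,"linear":[0,1.0,-0.27],"turn":[0,0,0]},{"jaw":0.18,"linear":[0,1.0,-0.27],"turn":[0,0,0]},{"jaw":0.18,"linear":[0,1.0,-0.27],"turn":[0,0,0]},{"jaw":0.18,"linear":[0,1.0,-0.27],"turn":[0,0,0]}]}}

```text
time: 3.8
tcp_pos: [0.5003, 0.0684, 0.1506]
tool_rot: [0.0, -0.082, 0.997, -0.0]
wrist_force: [0.1, -0.3, 0.5]
finger_gap: 0.59
grasp_force: 0.0
```

```bash
cat >> h.py <<'E'
def go(x,y,z,phi):
    s=ctrl.read_state(); M=rot(s["tool_rot"]).as_matrix(); f=np.degrees(np.arctan2(M[1,0],M[0,0]))
    print("t",round(s["time"],2),"tcp",s["tcp_pos"].round(4),"phi",f.round(2),"gap",round(s["finger_gap"],3),"F",s["wrist_force"].round(1),"grip",round(s["grasp_force"],1))
    print("lin",((np.array([x,y,z])-s["tcp_pos"])/.15).round(3),"turn",round(((phi-f+180)%360-180)/60,3),"tilt",M[:,2].round(4))
E
python3 -c "
from h import *
go(.5005,.0777,.012,189.4)"
```

```text
t 3.8 tcp [0.5003 0.0684 0.1506] phi -170.57 gap 0.59 F [ 0.1 -0.3  0.5] grip 0.0
lin [ 0.002  0.062 -0.924] turn -0.0 tilt [ 2.e-04 -2.e-04 -1.e+00]
```

Call:
{"op": "carry_out", "data": {"rows": [{"jaw":0.18,"linear":[0.002,0.062,0],"turn":[0,0,0]},{"jaw":0.18,"linear":[0.002,0.062,-0.25],"turn":[0,0,0]},{"jaw":0.18,"linear":[0.002,0.062,-0.5],"turn":[0,0,0]},{"jaw":0.18,"linear":[0.002,0.062,-0.7],"turn":[0,0,0]},{"jaw":0.18,"linear":[0.002,0.062,-0.84],"turn":[0,0,0]},{"jaw":0.18,"linear":[0.002,0.062,-0.92],"turn":[0,0,0]},{"jaw":0.18,"linear":[0.002,0.062,-0.92],"turn":[0,0,0]},{"jaw":0.18,"linear":[0.002,0.062,-0.92],"turn":[0,0,0]}]}}

```text
time: 4.6
tcp_pos: [0.5014, 0.0771, 0.013]
tool_rot: [0.0, -0.081, 0.997, 0.0]
wrist_force: [0.4, 0.3, -0.2]
finger_gap: 0.591
grasp_force: 0.0
```

```bash
python3 -c "
from h import *
im,i=snap('wrist','w4')
go(.5005,.0777,.012,189.4)"
```

```text
t 4.65 tcp [0.5017 0.0773 0.0133] phi -170.7 gap 0.592 F [ 0.2 -0.  -0.1] grip 0.0
lin [-0.008  0.003 -0.009] turn 0.002 tilt [ 1.7e-03  2.0e-04 -1.0e+00]
```

View pics/w4.png

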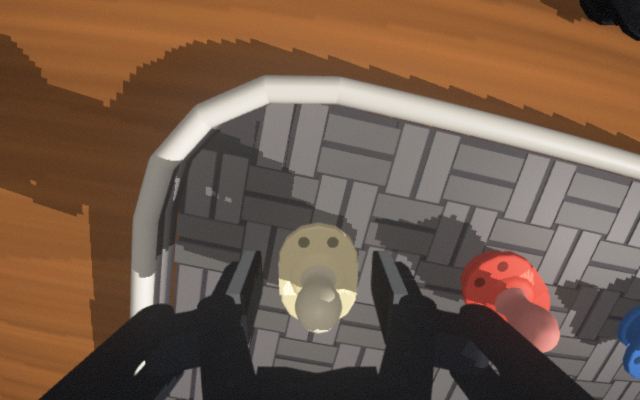

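Call:
{"op": "carry_out", "data": {"rows": [{"jaw":-0.3,"linear":[0,0,0],"turn":[0,0,0]},{"jaw":-0.3,"linear":[0,0,0],"turn":[0,0,0]},{"jaw":-0.3,"linear":[0,0,0],"turn":[0,0,0]},{"jaw":-0.3,"linear":[0,0,0],"turn":[0,0,0]},{"jaw":-0.3,"linear":[0,0,0],"turn":[0,0,0]}], "grip_force": 30}}

```text
time: 5.15
tcp_pos: [0.5017, 0.0774, 0.0137]
tool_rot: [0.001, -0.081, 0.997, -0.0]
wrist_force: [-0.2, -0.1, 5.1]
finger_gap: 0.385
grasp_force: 29.4
```

Call:
{"op": "carry_out", "data": {"rows": [{"jaw":-0.3,"linear":[0,0,0.1],"turn":[0,0,0]},{"jaw":-0.3,"linear":[0,0,0.3],"turn":[0,0,0]},{"jaw":-0.3,"linear":[0,0,0.6],"turn":[0,0,0]},{"jaw":-0.3,"linear":[0,0,0.9],"turn":[0,0,0]},{"jaw":-0.3,"linear":[0,0,0.9],"turn":[0,0,0]}]}}

```text
time: 5.65
tcp_pos: [0.5047, 0.078, 0.1543]
tool_rot: [0.006, -0.081, 0.997, 0.0]
wrist_force: [0.7, 0.2, 0.6]
finger_gap: 0.386
grasp_force: 30.2
```

```bash
python3 -c "
from h import *
im,i=snap('wrist','w5')
go(.5957,-.1677,.15,178.1)"
```

```text
t 5.7 tcp [0.5031 0.0777 0.1517] phi -170.66 gap 0.389 F [-0.  -0.5 -0.7] grip 30.2
lin [ 0.618 -1.636 -0.011] turn -0.187 tilt [ 0.008   0.0011 -1.    ]
```

View pics/w5.png

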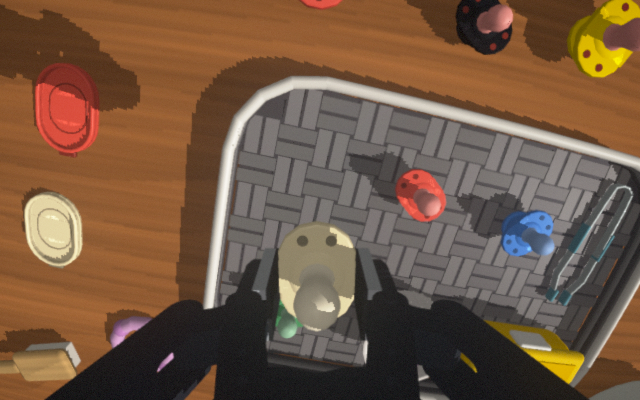

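Call:
{"op": "carry_out", "data": {"rows": [{"jaw":-0.3,"linear":[0.309,-0.818,0],"turn":[0,0,-0.187]},{"jaw":-0.3,"linear":[0.309,-0.818,0],"turn":[0,0,-0.187]},{"jaw":-0.3,"linear":[0.309,-0.818,0],"turn":[0,0,-0.187]}]}}

```text
time: 6.0
tcp_pos: [0.5473, -0.0475, 0.1472]
tool_rot: [-0.0, 0.017, 1.0, -0.0]
wrist_force: [-0.0, 0.1, -0.1]
finger_gap: 0.39
grasp_force: 30.3
```

Call:
{"op": "carry_out", "data": {"rows": [{"jaw":-0.3,"linear":[0.309,-0.818,0],"turn":[0,0,0]},{"jaw":-0.3,"linear":[0.309,-0.818,0],"turn":[0,0,0]},{"jaw":-0.3,"linear":[0.309,-0.818,0],"turn":[0,0,0]},{"jaw":-0.3,"linear":[0.309,-0.818,-0.1],"turn":[0,0,0]},{"jaw":-0.3,"linear":[0.309,-0.818,-0.3],"turn":[0,0,0]},{"jaw":-0.3,"linear":[0.309,-0.818,-0.5],"turn":[0,0,0]},{"jaw":-0.3,"linear":[0.309,-0.818,-0.6],"turn":[0,0,0]},{"jaw":-0.3,"linear":[0.309,-0.818,-0.6],"turn":[0,0,0]},{"jaw":-0.3,"linear":[0.309,-0.818,-0.6],"turn":[0,0,0]}]}}

```text
time: 6.9
tcp_pos: [0.5935, -0.1676, 0.0575]
tool_rot: [-0.0, 0.016, 1.0, 0.0]
wrist_force: [0.6, 0.5, 1.3]
finger_gap: 0.387
grasp_force: 30.3
```

```bash
python3 -c "
from h import *
im,i=snap('wrist','w6')
go(.5967,-.1677,.012,178.1)"
```

```text
t 6.95 tcp [ 0.5941 -0.1678  0.0583] phi 178.14 gap 0.387 F [ 0.2 -0.4 -0.2] grip 30.3
lin [ 0.017  0.001 -0.308] turn -0.001 tilt [ 1.2e-03 -3.0e-04 -1.0e+00]
```

View pics/w6.png

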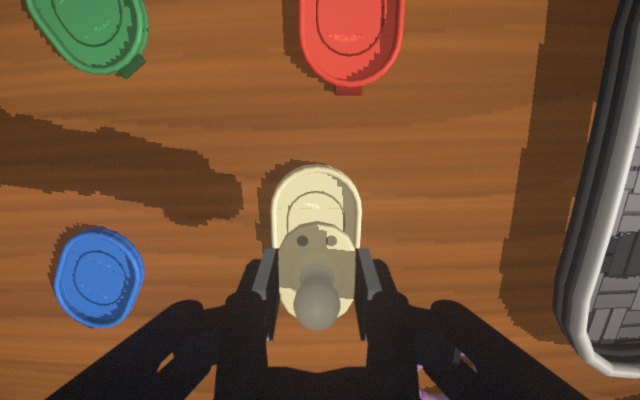

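Call:
{"op": "carry_out", "data": {"rows": [{"jaw":-0.3,"linear":[0.017,0,-0.1],"turn":[0,0,0]},{"jaw":-0.3,"linear":[0.017,0,-0.2],"turn":[0,0,0]},{"jaw":-0.3,"linear":[0.017,0,-0.27],"turn":[0,0,0]},{"jaw":-0.3,"linear":[0.017,0,-0.305],"turn":[0,0,0]},{"jaw":-0.3,"linear":[0.017,0,-0.308],"turn":[0,0,0]},{"jaw":-0.3,"linear":[0.017,0,-0.308],"turn":[0,0,0]}]}}

```text
time: 7.55
tcp_pos: [0.5956, -0.1679, 0.0107]
tool_rot: [-0.0, 0.016, 1.0, 0.0]
wrist_force: [-1.0, 0.7, 0.3]
finger_gap: 0.385
grasp_force: 31.1
```

```bash
python3 -c "
from h import *
go(.5967,-.1677,.0115,178.1)"
```

```text
t 7.55 tcp [ 0.5956 -0.1679  0.0107] phi 178.11 gap 0.385 F [-1.   0.7  0.3] grip 31.1
lin [0.007 0.001 0.005] turn -0.0 tilt [-9.e-04  3.e-04 -1.e+00]
```

Call:
{"op": "carry_out", "data": {"rows": [{"jaw":-0.3,"linear":[0.005,0,-0.005],"turn":[0,0,0]},{"jaw":-0.3,"linear":[0.005,0,-0.005],"turn":[0,0,0]}]}}

```text
time: 7.75
tcp_pos: [0.5963, -0.168, 0.0106]
tool_rot: [-0.001, 0.016, 1.0, 0.0]
wrist_force: [-2.3, 1.2, 7.8]
finger_gap: 0.385
grasp_force: 31.6
```

```bash
python3 -c "
from h import *
go(.5967,-.1677,.0115,178.1)"
```

```text
t 7.75 tcp [ 0.5963 -0.168   0.0106] phi 178.12 gap 0.385 F [-2.3  1.2  7.8] grip 31.6
lin [0.003 0.002 0.006] turn -0.0 tilt [-1.1e-03  2.0e-04 -1.0e+00]
```

Call:
{"op": "carry_out", "data": {"rows": [{"jaw":0.1,"linear":[0,0,0],"turn":[0,0,0]},{"jaw":0.1,"linear":[0,0,0],"turn":[0,0,0]},{"jaw":0.1,"linear":[0,0,0],"turn":[0,0,0]},{"jaw":0.1,"linear":[0,0,0.1],"turn":[0,0,0]},{"jaw":0.1,"linear":[0,0,0.3],"turn":[0,0,0]},{"jaw":0.1,"linear":[0,0,0.6],"turn":[0,0,0]},{"jaw":0.1,"linear":[0,0,0.93],"turn":[0,0,0]},{"jaw":0.1,"linear":[0,0,0.93],"turn":[0,0,0]}]}}

```text
time: 8.55
tcp_pos: [0.6013, -0.1693, 0.158]
tool_rot: [0.006, 0.016, 1.0, -0.002]
wrist_force: [0.5, -0.2, -0.1]
finger_gap: 0.547
grasp_force: 0.0
```

```bash
python3 -c "
from h import *
im,i=snap('wrist','w7')
import pickle; pickle.dump(i,open('w7.pkl','wb'))
cv2.imwrite('pics/w7c.png',cv2.resize(im[100:400,100:540,::-1],None,fx=1.8,fy=1.8))
print(project(i,[[.5957,-.1677,.024]]))
go(.6313,.0728,.15,99.2)"
```

```text
[[318.61730445 178.55698636]]
t 8.6 tcp [ 0.5995 -0.1689  0.155 ] phi 178.11 gap 0.548 F [ 0.3 -0.4 -1.2] grip 0.0
lin [ 0.212  1.611 -0.033] turn -1.315 tilt [ 0.0083 -0.0025 -1.    ]
```

View pics/w7c.png

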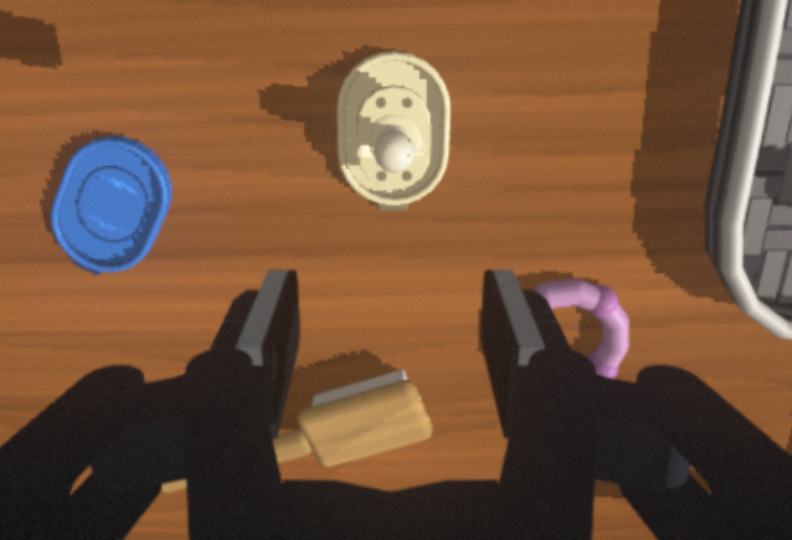

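```bash
python3 -c "
from h import *; import pickle
im=cv2.imread('pics/w7.png'); i=pickle.load(open('w7.pkl','rb'))
p=np.array([(380,102),(407,103),(380,175),(407,175)])/1.8+100
print(fit(cast(i,holes(im.max(2),p,3),.024)),fit(cast(i,p,.024)))
print(case(im,i,'cream',(315,170)), case(im,i,'blue',(163,212)))
"
```

```text
(array([ 0.5946, -0.1678]), np.float64(178.5190804426887), np.float64(11.9), np.float64(11.9), np.float64(35.0)) (array([ 0.5948, -0.1677]), np.float64(178.380390800266), np.float64(12.3), np.float64(12.7), np.float64(34.6))
(array([ 596.1, -168. ]), np.float64(177.7), array([ 597. , -167.7]), array([54.4, 79.9]), np.float32(176.8)) (array([ 631.3, -317.3]), np.float64(146.8), array([ 631.5, -317.6]), array([56. , 80.8]), np.float32(149.8))
```

Call:
{"op": "carry_out", "data": {"rows": [{"jaw":0.18,"linear":[0.1,0.8,0],"turn":[0,0,-0.65]},{"jaw":0.18,"linear":[0.1,0.8,0],"turn":[0,0,-0.65]},{"jaw":0.18,"linear":[0.1,0.8,0],"turn":[0,0,-0.65]},{"jaw":0.18,"linear":[0.1,0.8,0],"turn":[0,0,-0.65]},{"jaw":0.18,"linear":[0.1,0.8,0],"turn":[0,0,-0.65]}]}}

```text
time: 9.1
tcp_pos: [0.6111, -0.0466, 0.1491]
tool_rot: [-0.001, 0.351, 0.936, -0.0]
wrist_force: [0.5, 0.8, -0.4]
finger_gap: 0.59
grasp_force: 0.0
```

Call:
{"op": "carry_out", "data": {"rows": [{"jaw":0.18,"linear":[0.112,0.811,0],"turn":[0,0,-0.665]},{"jaw":0.18,"linear":[0.112,0.811,0],"turn":[0,0,-0.665]},{"jaw":0.18,"linear":[0.112,0.811,0],"turn":[0,0,-0.665]},{"jaw":0.18,"linear":[0.112,0.811,0],"turn":[0,0,-0.665]},{"jaw":0.18,"linear":[0.112,0.811,0],"turn":[0,0,-0.665]},{"jaw":0.18,"linear":[0.112,0.811,0],"turn":[0,0,-0.665]},{"jaw":0.18,"linear":[0.112,0.811,0],"turn":[0,0,-0.665]}]}}

```text
time: 9.8
tcp_pos: [0.628, 0.0735, 0.1494]
tool_rot: [-0.0, 0.647, 0.763, -0.0]
wrist_force: [0.2, 0.0, 0.2]
finger_gap: 0.591
grasp_force: 0.0
```

```bash
python3 -c "
from h import *
im,i=snap('wrist','w8')
import pickle; pickle.dump(i,open('w8.pkl','wb'))
a=np.radians(99.4); u=np.array([np.cos(a),np.sin(a)]); v=np.array([-u[1],u[0]]); c=np.array([.6313,.0728])
p0=project(i,[[*(c+s*.0175*u+t*.006*v),.026] for s in(1,-1) for t in(1,-1)])
print(p0.round(1).tolist()); h=holes(im.max(2),p0,4); print(h.round(1).tolist(),fit(cast(i,h,.026)))
go(.6313,.0728,.012,99.2)"
```

```text
[[313.2, 170.4], [328.3, 170.5], [313.3, 211.8], [327.8, 211.8]]
[[313.3, 171.4], [328.4, 171.5], [313.3, 212.7], [327.8, 212.6]] (array([0.6314, 0.072 ]), np.float64(99.32628174064247), np.float64(12.1), np.float64(12.0), np.float64(34.9))
t 9.85 tcp [0.6282 0.0734 0.1495] phi 99.35 gap 0.588 F [-0.6  0.7 -0.5] grip 0.0
lin [ 0.021 -0.004 -0.916] turn -0.003 tilt [-9.e-04 -1.e-04 -1.e+00]
```

Call:
{"op": "carry_out", "data": {"rows": [{"jaw":0.18,"linear":[0.021,-0.008,-0.05],"turn":[0,0,0]},{"jaw":0.18,"linear":[0.021,-0.008,-0.25],"turn":[0,0,0]},{"jaw":0.18,"linear":[0.021,-0.008,-0.5],"turn":[0,0,0]},{"jaw":0.18,"linear":[0.021,-0.008,-0.7],"turn":[0,0,0]},{"jaw":0.18,"linear":[0.021,-0.008,-0.84],"turn":[0,0,0]},{"jaw":0.18,"linear":[0.021,-0.008,-0.91],"turn":[0,0,0]},{"jaw":0.18,"linear":[0.021,-0.008,-0.91],"turn":[0,0,0]},{"jaw":0.18,"linear":[0.021,-0.008,-0.91],"turn":[0,0,0]}]}}

```text
time: 10.65
tcp_pos: [0.6323, 0.0723, 0.0139]
tool_rot: [0.0, 0.648, 0.762, 0.0]
wrist_force: [0.2, 0.4, 0.8]
finger_gap: 0.589
grasp_force: 0.0
```

```bash
python3 -c "
from h import *
go(.6313,.0722,.0125,99.3)"
```

```text
t 10.65 tcp [0.6323 0.0723 0.0139] phi 99.23 gap 0.589 F [0.2 0.4 0.8] grip 0.0
lin [-0.007 -0.001 -0.009] turn 0.001 tilt [ 9.e-04  1.e-04 -1.e+00]
```

Call:
{"op": "carry_out", "data": {"rows": [{"jaw":-0.3,"linear":[-0.005,0,0],"turn":[0,0,0]},{"jaw":-0.3,"linear":[-0.005,0,0],"turn":[0,0,0]},{"jaw":-0.3,"linear":[-0.005,0,0],"turn":[0,0,0]},{"jaw":-0.3,"linear":[-0.005,0,0],"turn":[0,0,0]},{"jaw":-0.3,"linear":[-0.005,0,0],"turn":[0,0,0]},{"jaw":-0.3,"linear":[-0.005,0,0.1],"turn":[0,0,0]},{"jaw":-0.3,"linear":[-0.005,0,0.3],"turn":[0,0,0]},{"jaw":-0.3,"linear":[-0.005,0,0.6],"turn":[0,0,0]},{"jaw":-0.3,"linear":[-0.005,0,0.9],"turn":[0,0,0]},{"jaw":-0.3,"linear":[-0.005,0,0.9],"turn":[0,0,0]}]}}

```text
time: 11.65
tcp_pos: [0.6352, 0.0729, 0.1562]
tool_rot: [0.004, 0.648, 0.762, 0.004]
wrist_force: [0.9, -0.3, -0.6]
finger_gap: 0.387
grasp_force: 30.0
```

```bash
python3 -c "
from h import *
go(.465,-.2885,.15,34.4)"
```

```text
t 11.65 tcp [0.6352 0.0729 0.1562] phi 99.22 gap 0.387 F [ 0.9 -0.3 -0.6] grip 30.0
lin [-1.135 -2.409 -0.042] turn -1.08 tilt [ 0.0121  0.0012 -0.9999]
```

Call:
{"op": "carry_out", "data": {"rows": [{"jaw":-0.3,"linear":[-0.378,-0.803,0],"turn":[0,0,-0.54]},{"jaw":-0.3,"linear":[-0.378,-0.803,0],"turn":[0,0,-0.54]},{"jaw":-0.3,"linear":[-0.378,-0.803,0],"turn":[0,0,-0.54]},{"jaw":-0.3,"linear":[-0.378,-0.803,0],"turn":[0,0,-0.54]}]}}

```text
time: 12.05
tcp_pos: [0.5718, -0.0511, 0.1486]
tool_rot: [-0.0, 0.837, 0.547, -0.001]
wrist_force: [0.6, 0.1, -0.3]
finger_gap: 0.386
grasp_force: 30.0
```

Call:
{"op": "carry_out", "data": {"rows": [{"jaw":-0.3,"linear":[-0.378,-0.803,0],"turn":[0,0,-0.54]},{"jaw":-0.3,"linear":[-0.378,-0.803,0],"turn":[0,0,-0.54]},{"jaw":-0.3,"linear":[-0.378,-0.803,0],"turn":[0,0,-0.54]},{"jaw":-0.3,"linear":[-0.378,-0.803,0],"turn":[0,0,-0.54]}]}}

```text
time: 12.45
tcp_pos: [0.5155, -0.1714, 0.1487]
tool_rot: [0.0, 0.957, 0.291, -0.0]
wrist_force: [0.8, -0.6, -0.3]
finger_gap: 0.386
grasp_force: 30.0
```

Call:
{"op": "carry_out", "data": {"rows": [{"jaw":-0.3,"linear":[-0.378,-0.803,0],"turn":[0,0,0]},{"jaw":-0.3,"linear":[-0.378,-0.803,0],"turn":[0,0,0]},{"jaw":-0.3,"linear":[-0.378,-0.803,0],"turn":[0,0,0]},{"jaw":-0.3,"linear":[-0.378,-0.803,-0.1],"turn":[0,0,0]},{"jaw":-0.3,"linear":[-0.378,-0.803,-0.3],"turn":[0,0,0]},{"jaw":-0.3,"linear":[-0.378,-0.803,-0.5],"turn":[0,0,0]},{"jaw":-0.3,"linear":[-0.378,-0.803,-0.6],"turn":[0,0,0]},{"jaw":-0.3,"linear":[-0.378,-0.803,-0.6],"turn":[0,0,0]},{"jaw":-0.3,"linear":[-0.378,-0.803,-0.6],"turn":[0,0,0]}]}}

```text
time: 13.35
tcp_pos: [0.4612, -0.289, 0.0589]
tool_rot: [0.0, 0.955, 0.296, 0.0]
wrist_force: [1.3, 0.4, -0.0]
finger_gap: 0.389
grasp_force: 30.0
```

```bash
python3 -c "
from h import *
go(.465,-.2885,.0108,34.4)"
```

```text
t 13.35 tcp [ 0.4612 -0.289   0.0589] phi 34.43 gap 0.389 F [ 1.3  0.4 -0. ] grip 30.0
lin [ 0.025  0.003 -0.321] turn -0.001 tilt [ 2.e-04 -2.e-04 -1.e+00]
```

Call:
{"op": "carry_out", "data": {"rows": [{"jaw":-0.3,"linear":[0.022,0.003,-0.1],"turn":[0,0,0]},{"jaw":-0.3,"linear":[0.022,0.003,-0.2],"turn":[0,0,0]},{"jaw":-0.3,"linear":[0.022,0.003,-0.27],"turn":[0,0,0]},{"jaw":-0.3,"linear":[0.022,0.003,-0.305],"turn":[0,0,0]},{"jaw":-0.3,"linear":[0.022,0.003,-0.315],"turn":[0,0,0]},{"jaw":-0.3,"linear":[0.022,0.003,-0.315],"turn":[0,0,0]},{"jaw":-0.3,"linear":[0.022,0.003,-0.315],"turn":[0,0,0]}]}}

```text
time: 14.05
tcp_pos: [0.4636, -0.2879, 0.0115]
tool_rot: [-0.001, 0.955, 0.296, -0.0]
wrist_force: [-4.5, 3.7, 12.0]
finger_gap: 0.39
grasp_force: 32.2
```

```bash
python3 -c "
from h import *
go(.465,-.2885,.0108,34.4)"
```

```text
t 14.05 tcp [ 0.4636 -0.2879  0.0115] phi 34.41 gap 0.39 F [-4.5  3.7 12. ] grip 32.2
lin [ 0.01  -0.004 -0.005] turn -0.0 tilt [-0.0013  0.001  -1.    ]
```

Call:
{"op": "carry_out", "data": {"rows": [{"jaw":-0.3,"linear":[0.005,-0.003,0.004],"turn":[0,0,0]},{"jaw":0.1,"linear":[0,0,0.004],"turn":[0,0,0]},{"jaw":0.1,"linear":[0,0,0.004],"turn":[0,0,0]},{"jaw":0.1,"linear":[0,0,0.004],"turn":[0,0,0]},{"jaw":0.1,"linear":[0,0,0.1],"turn":[0,0,0]},{"jaw":0.1,"linear":[0,0,0.3],"turn":[0,0,0]},{"jaw":0.1,"linear":[0,0,0.6],"turn":[0,0,0]},{"jaw":0.1,"linear":[0,0,0.93],"turn":[0,0,0]},{"jaw":0.1,"linear":[0,0,0.93],"turn":[0,0,0]}]}}

```text
time: 14.95
tcp_pos: [0.4678, -0.2908, 0.1578]
tool_rot: [0.005, 0.955, 0.296, 0.004]
wrist_force: [0.2, 0.4, 0.4]
finger_gap: 0.55
grasp_force: 0.0
```

```bash
cat >> h.py <<'E'
def see(c,ang,z,f):
    """re-measure a shield by its holes near an expected pose"""
    im,i=snap("wrist",f); a=np.radians(ang); u=np.array([np.cos(a),np.sin(a)]); v=np.array([-u[1],u[0]])
    p0=project(i,[[*(np.array(c)+s*.0175*u+t*.006*v),z] for s in(1,-1) for t in(1,-1)])
    h=holes(im.max(2),p0,4); print("moved px",np.abs(h-p0).max().round(1),fit(cast(i,h,z))); return im,i
E
python3 -c "
from h import *
im,i=see((.4636,-.2879),34.4,.024,'w9')
print(case(im[:,:,::-1].copy(),i,'green',tuple(project(i,[[.465,-.2885,.005]])[0])))
go(.5165,.2711,.15,140.2)"
```

```text
moved px 2.1 (array([ 0.4639, -0.2894]), np.float64(35.23087280880013), np.float64(12.1), np.float64(12.3), np.float64(34.9))
(array([ 464.8, -288.4]), np.float64(32.7), array([ 465.6, -288. ]), array([54.4, 80.6]), np.float32(32.8))
t 15.0 tcp [ 0.4663 -0.2899  0.155 ] phi 34.42 gap 0.548 F [-0.7 -1.  -0.5] grip 0.0
lin [ 0.334  3.74  -0.033] turn 1.763 tilt [ 0.0069 -0.0045 -1.    ]
```

Call:
{"op": "carry_out", "data": {"rows": [{"jaw":0.18,"linear":[0.084,0.935,0],"turn":[0,0,0.55]},{"jaw":0.18,"linear":[0.084,0.935,0],"turn":[0,0,0.55]},{"jaw":0.18,"linear":[0.084,0.935,0],"turn":[0,0,0.55]},{"jaw":0.18,"linear":[0.084,0.935,0],"turn":[0,0,0.55]}]}}

```text
time: 15.4
tcp_pos: [0.4754, -0.144, 0.1497]
tool_rot: [-0.002, 0.829, 0.559, -0.001]
wrist_force: [0.4, -0.5, -0.6]
finger_gap: 0.592
grasp_force: 0.0
```

Call:
{"op": "carry_out", "data": {"rows": [{"jaw":0.18,"linear":[0.084,0.935,0],"turn":[0,0,0.55]},{"jaw":0.18,"linear":[0.084,0.935,0],"turn":[0,0,0.55]},{"jaw":0.18,"linear":[0.084,0.935,0],"turn":[0,0,0.55]},{"jaw":0.18,"linear":[0.084,0.935,0],"turn":[0,0,0.55]}]}}

```text
time: 15.8
tcp_pos: [0.4886, -0.004, 0.1499]
tool_rot: [-0.001, 0.636, 0.772, -0.0]
wrist_force: [0.6, -0.7, 0.2]
finger_gap: 0.591
grasp_force: 0.0
```

Call:
{"op": "carry_out", "data": {"rows": [{"jaw":0.18,"linear":[0.084,0.935,0],"turn":[0,0,0.55]},{"jaw":0.18,"linear":[0.084,0.935,0],"turn":[0,0,0.55]},{"jaw":0.18,"linear":[0.084,0.935,0],"turn":[0,0,0.55]},{"jaw":0.18,"linear":[0.084,0.935,0],"turn":[0,0,0.55]}]}}

```text
time: 16.2
tcp_pos: [0.5018, 0.1363, 0.15]
tool_rot: [-0.0, 0.391, 0.921, 0.0]
wrist_force: [-0.0, -0.3, -0.5]
finger_gap: 0.595
grasp_force: 0.0
```

Call:
{"op": "carry_out", "data": {"rows": [{"jaw":0.18,"linear":[0.084,0.935,0],"turn":[0,0,0.113]},{"jaw":0.18,"linear":[0.084,0.935,0],"turn":[0,0,0.113]},{"jaw":0.18,"linear":[0.084,0.935,0],"turn":[0,0,0.113]},{"jaw":0.18,"linear":[0.084,0.935,0],"turn":[0,0,0.113]},{"jaw":0.18,"linear":[0.084,0.935,0],"turn":[0,0,0.113]},{"jaw":0.18,"linear":[0.084,0.935,0],"turn":[0,0,0.113]}]}}

```text
time: 16.8
tcp_pos: [0.5137, 0.2715, 0.1498]
tool_rot: [-0.001, 0.341, 0.94, -0.001]
wrist_force: [0.8, -0.5, -0.6]
finger_gap: 0.589
grasp_force: 0.0
```

```bash
python3 -c "
from h import *
see((.5165,.2711),140.2,.026,'w10')
go(.5165,.2711,.0125,140.2)"
```

```text
moved px 0.9 (array([0.5169, 0.2713]), np.float64(140.4065887485579), np.float64(12.0), np.float64(11.5), np.float64(34.6))
t 16.85 tcp [0.5139 0.2713 0.15  ] phi 140.14 gap 0.589 F [-0.1 -0.4 -1.6] grip 0.0
lin [ 0.017 -0.001 -0.917] turn 0.001 tilt [-0.0016 -0.001  -1.    ]
```

Call:
{"op": "carry_out", "data": {"rows": [{"jaw":0.15,"linear":[0.014,-0.001,-0.05],"turn":[0,0,0]},{"jaw":0.15,"linear":[0.014,-0.001,-0.25],"turn":[0,0,0]},{"jaw":0.15,"linear":[0.014,-0.001,-0.5],"turn":[0,0,0]},{"jaw":0.15,"linear":[0.014,-0.001,-0.7],"turn":[0,0,0]},{"jaw":0.15,"linear":[0.014,-0.001,-0.84],"turn":[0,0,0]},{"jaw":0.15,"linear":[0.014,-0.001,-0.91],"turn":[0,0,0]},{"jaw":0.15,"linear":[0.014,-0.001,-0.91],"turn":[0,0,0]},{"jaw":0.15,"linear":[0.014,-0.001,-0.91],"turn":[0,0,0]}]}}

```text
time: 17.65
tcp_pos: [0.5172, 0.2722, 0.0146]
tool_rot: [0.0, 0.341, 0.94, 0.0]
wrist_force: [-0.0, 0.2, -0.1]
finger_gap: 0.575
grasp_force: 0.0
```

```bash
python3 -c "
from h import *
go(.5167,.2712,.0125,140.3)"
```

```text
t 17.65 tcp [0.5172 0.2722 0.0146] phi 140.16 gap 0.575 F [-0.   0.2 -0.1] grip 0.0
lin [-0.003 -0.007 -0.014] turn 0.002 tilt [ 6.e-04  3.e-04 -1.e+00]
```

Call:
{"op": "carry_out", "data": {"rows": [{"jaw":0.15,"linear":[-0.003,-0.006,-0.008],"turn":[0,0,0]},{"jaw":-0.3,"linear":[-0.003,-0.006,-0.008],"turn":[0,0,0]},{"jaw":-0.3,"linear":[-0.003,-0.006,-0.008],"turn":[0,0,0]},{"jaw":-0.3,"linear":[-0.003,-0.006,-0.008],"turn":[0,0,0]},{"jaw":-0.3,"linear":[-0.003,-0.006,-0.008],"turn":[0,0,0]},{"jaw":-0.3,"linear":[-0.003,-0.006,-0.008],"turn":[0,0,0]},{"jaw":-0.3,"linear":[0,0,0.1],"turn":[0,0,0]},{"jaw":-0.3,"linear":[0,0,0.3],"turn":[0,0,0]},{"jaw":-0.3,"linear":[0,0,0.6],"turn":[0,0,0]},{"jaw":-0.3,"linear":[0,0,0.9],"turn":[0,0,0]},{"jaw":-0.3,"linear":[0,0,0.9],"turn":[0,0,0]}]}}

```text
time: 18.75
tcp_pos: [0.5204, 0.2744, 0.1565]
tool_rot: [0.004, 0.34, 0.94, 0.004]
wrist_force: [0.2, 1.1, 0.7]
finger_gap: 0.382
grasp_force: 30.2
```

```bash
python3 -c "
from h import *
go(.6313,-.317,.15,148.8)"
```

```text
t 18.75 tcp [0.5204 0.2744 0.1565] phi 140.2 gap 0.382 F [0.2 1.1 0.7] grip 30.2
lin [ 0.739 -3.943 -0.044] turn 0.143 tilt [ 0.0108  0.0055 -0.9999]
```

Call:
{"op": "carry_out", "data": {"rows": [{"jaw":-0.3,"linear":[0.185,-0.985,0],"turn":[0,0,0.143]},{"jaw":-0.3,"linear":[0.185,-0.985,0],"turn":[0,0,0.143]},{"jaw":-0.3,"linear":[0.185,-0.985,0],"turn":[0,0,0.143]},{"jaw":-0.3,"linear":[0.185,-0.985,0],"turn":[0,0,0.143]}]}}

```text
time: 19.15
tcp_pos: [0.5449, 0.1202, 0.1497]
tool_rot: [0.0, 0.271, 0.963, -0.0]
wrist_force: [-0.7, -0.0, 0.5]
finger_gap: 0.385
grasp_force: 30.2
```

Call:
{"op": "carry_out", "data": {"rows": [{"jaw":-0.3,"linear":[0.185,-0.985,0],"turn":[0,0,0]},{"jaw":-0.3,"linear":[0.185,-0.985,0],"turn":[0,0,0]},{"jaw":-0.3,"linear":[0.185,-0.985,0],"turn":[0,0,0]},{"jaw":-0.3,"linear":[0.185,-0.985,0],"turn":[0,0,0]}]}}

```text
time: 19.55
tcp_pos: [0.5733, -0.0277, 0.1498]
tool_rot: [0.001, 0.271, 0.962, -0.0]
wrist_force: [0.6, 0.4, -0.4]
finger_gap: 0.393
grasp_force: 30.2
```

Call:
{"op": "carry_out", "data": {"rows": [{"jaw":-0.3,"linear":[0.185,-0.985,0],"turn":[0,0,0]},{"jaw":-0.3,"linear":[0.185,-0.985,0],"turn":[0,0,0]},{"jaw":-0.3,"linear":[0.185,-0.985,0],"turn":[0,0,0]},{"jaw":-0.3,"linear":[0.185,-0.985,0],"turn":[0,0,0]},{"jaw":-0.3,"linear":[0.185,-0.985,0],"turn":[0,0,0]},{"jaw":-0.3,"linear":[0.185,-0.985,0],"turn":[0,0,0]}]}}

```text
time: 20.15
tcp_pos: [0.5995, -0.1694, 0.149]
tool_rot: [-0.0, 0.269, 0.963, 0.0]
wrist_force: [-0.4, 0.2, -0.4]
finger_gap: 0.388
grasp_force: 30.3
```

```bash
python3 -c "
from h import *
im,i=snap('wrist','w11')
p=tuple(project(i,[[.6313,-.317,.005]])[0]); print(p)
print(case(im[:,:,::-1].copy(),i,'blue',p))
go(.6313,-.317,.15,148.8)"
```

```text
(np.float64(203.2764213275679), np.float64(286.5667932749492))
(array([ 626. , -314.1]), np.float64(135.6), array([ 625.6, -314. ]), array([57.2, 65.5]), np.float32(149.7))
t 20.2 tcp [ 0.5996 -0.1692  0.1491] phi 148.86 gap 0.384 F [0.3 0.2 0.5] grip 30.3
lin [ 0.212 -0.986  0.006] turn -0.001 tilt [-7.e-04  5.e-04 -1.e+00]
```

Call:
{"op": "carry_out", "data": {"rows": [{"jaw":-0.3,"linear":[0.21,-0.986,0],"turn":[0,0,0.014]},{"jaw":-0.3,"linear":[0.21,-0.986,0],"turn":[0,0,0.014]},{"jaw":-0.3,"linear":[0.21,-0.986,0],"turn":[0,0,0.014]},{"jaw":-0.3,"linear":[0.21,-0.986,-0.05],"turn":[0,0,0.014]},{"jaw":-0.3,"linear":[0.21,-0.986,-0.2],"turn":[0,0,0.014]},{"jaw":-0.3,"linear":[0.21,-0.986,-0.4],"turn":[0,0,0.014]},{"jaw":-0.3,"linear":[0.21,-0.986,-0.6],"turn":[0,0,0.014]},{"jaw":-0.3,"linear":[0.21,-0.986,-0.6],"turn":[0,0,0.014]},{"jaw":-0.3,"linear":[0.21,-0.986,-0.6],"turn":[0,0,0.014]}]}}

```text
time: 21.1
tcp_pos: [0.6314, -0.3171, 0.0591]
tool_rot: [-0.001, 0.261, 0.965, 0.0]
wrist_force: [-0.8, 0.8, 0.5]
finger_gap: 0.385
grasp_force: 30.2
```

```bash
python3 -c "
from h import *
go(.6313,-.317,.0108,149.5)"
```

```text
t 21.1 tcp [ 0.6314 -0.3171  0.0591] phi 149.71 gap 0.385 F [-0.8  0.8  0.5] grip 30.2
lin [-0.001  0.001 -0.322] turn -0.003 tilt [-1.3e-03  8.0e-04 -1.0e+00]
```

Call:
{"op": "carry_out", "data": {"rows": [{"jaw":-0.3,"linear":[0.006,-0.002,-0.1],"turn":[0,0,0]},{"jaw":-0.3,"linear":[0.006,-0.002,-0.2],"turn":[0,0,0]},{"jaw":-0.3,"linear":[0.006,-0.002,-0.27],"turn":[0,0,0]},{"jaw":-0.3,"linear":[0.006,-0.002,-0.305],"turn":[0,0,0]},{"jaw":-0.3,"linear":[0.006,-0.002,-0.315],"turn":[0,0,0]},{"jaw":-0.3,"linear":[0.006,-0.002,-0.315],"turn":[0,0,0]},{"jaw":-0.3,"linear":[0.006,-0.002,-0.315],"turn":[0,0,0]}]}}

```text
time: 21.8
tcp_pos: [0.6323, -0.3192, 0.0121]
tool_rot: [-0.0, 0.262, 0.965, 0.0]
wrist_force: [-2.4, 1.1, 4.2]
finger_gap: 0.382
grasp_force: 30.6
```

```bash
python3 -c "
from h import *
go(.6313,-.317,.0108,149.5)"
```

```text
t 21.8 tcp [ 0.6323 -0.3192  0.0121] phi 149.6 gap 0.382 F [-2.4  1.1  4.2] grip 30.6
lin [-0.007  0.014 -0.009] turn -0.002 tilt [-0.  0. -1.]
```

Call:
{"op": "carry_out", "data": {"rows": [{"jaw":-0.3,"linear":[-0.006,0.013,0.02],"turn":[0,0,0]},{"jaw":-0.3,"linear":[-0.006,0.013,0.02],"turn":[0,0,0]},{"jaw":-0.3,"linear":[-0.006,0.013,0.0],"turn":[0,0,0]},{"jaw":-0.3,"linear":[-0.006,0.013,0.0],"turn":[0,0,0]}]}}

```text
time: 22.2
tcp_pos: [0.6318, -0.3173, 0.0121]
tool_rot: [0.0, 0.262, 0.965, -0.0]
wrist_force: [-1.4, 0.4, 3.5]
finger_gap: 0.387
grasp_force: 30.6
```

```bash
python3 -c "
from h import *
go(.6313,-.317,.0108,149.5)"
```

```text
t 22.2 tcp [ 0.6318 -0.3173  0.0121] phi 149.62 gap 0.387 F [-1.4  0.4  3.5] grip 30.6
lin [-0.003  0.002 -0.008] turn -0.002 tilt [ 8.e-04 -4.e-04 -1.e+00]
```

Release, lift, check; then on to coral (φ 228.9).

Call:
{"op": "carry_out", "data": {"rows": [{"jaw":0.1,"linear":[0,0,0],"turn":[0,0,0]},{"jaw":0.1,"linear":[0,0,0],"turn":[0,0,0]},{"jaw":0.1,"linear":[0,0,0],"turn":[0,0,0]},{"jaw":0.1,"linear":[0,0,0.1],"turn":[0,0,0]},{"jaw":0.1,"linear":[0,0,0.3],"turn":[0,0,0]},{"jaw":0.1,"linear":[0,0,0.6],"turn":[0,0,0]},{"jaw":0.1,"linear":[0,0,0.93],"turn":[0,0,0]},{"jaw":0.1,"linear":[0,0,0.93],"turn":[0,0,0]}]}}

```text
time: 23.0
tcp_pos: [0.6358, -0.3194, 0.1608]
tool_rot: [0.007, 0.262, 0.965, -0.002]
wrist_force: [0.1, -0.5, 1.3]
finger_gap: 0.544
grasp_force: 0.0
```

```bash
python3 -c "
from h import *
im,i=see((.6318,-.3173),149.6,.024,'w12')
print(case(im[:,:,::-1].copy(),i,'blue',tuple(project(i,[[.6313,-.317,.005]])[0])))
go(.4982,.1656,.15,228.9)"
```

```text
moved px 0.6 (array([ 0.6321, -0.3176]), np.float64(149.75039427123752), np.float64(12.0), np.float64(11.8), np.float64(34.9))
(array([ 631.4, -317.4]), np.float64(150.1), array([ 631.9, -317.8]), array([54.4, 78.7]), np.float32(150.8))
t 23.05 tcp [ 0.6341 -0.3185  0.1573] phi 149.62 gap 0.552 F [ 0.1 -0.3 -0.9] grip 0.0
lin [-0.906  3.227 -0.049] turn 1.321 tilt [ 0.0082 -0.0043 -1.    ]
```

Blue is well placed (under 1 mm). Now to coral.

Call:
{"op": "carry_out", "data": {"rows": [{"jaw":0.18,"linear":[-0.226,0.807,0],"turn":[0,0,0.5]},{"jaw":0.18,"linear":[-0.226,0.807,0],"turn":[0,0,0.5]},{"jaw":0.18,"linear":[-0.226,0.807,0],"turn":[0,0,0.5]},{"jaw":0.18,"linear":[-0.226,0.807,0],"turn":[0,0,0.5]}]}}

```text
time: 23.45
tcp_pos: [0.5953, -0.1923, 0.1505]
tool_rot: [-0.002, -0.001, 1.0, 0.001]
wrist_force: [0.5, 0.0, -0.5]
finger_gap: 0.589
grasp_force: 0.0
```

Call:
{"op": "carry_out", "data": {"rows": [{"jaw":0.18,"linear":[-0.226,0.807,0],"turn":[0,0,0.5]},{"jaw":0.18,"linear":[-0.226,0.807,0],"turn":[0,0,0.5]},{"jaw":0.18,"linear":[-0.226,0.807,0],"turn":[0,0,0.5]},{"jaw":0.18,"linear":[-0.226,0.807,0],"turn":[0,0,0.5]}]}}

```text
time: 23.85
tcp_pos: [0.5613, -0.0717, 0.1506]
tool_rot: [-0.001, -0.26, 0.966, 0.001]
wrist_force: [0.1, -0.3, -0.3]
finger_gap: 0.591
grasp_force: 0.0
```

Call:
{"op": "carry_out", "data": {"rows": [{"jaw":0.18,"linear":[-0.226,0.807,0],"turn":[0,0,0.321]},{"jaw":0.18,"linear":[-0.226,0.807,0],"turn":[0,0,0.321]},{"jaw":0.18,"linear":[-0.226,0.807,0],"turn":[0,0,0.321]},{"jaw":0.18,"linear":[-0.226,0.807,0],"turn":[0,0,0.321]}]}}

```text
time: 24.25
tcp_pos: [0.5278, 0.0486, 0.1508]
tool_rot: [-0.001, -0.416, 0.91, 0.001]
wrist_force: [0.2, -0.2, -0.1]
finger_gap: 0.593
grasp_force: 0.0
```

Call:
{"op": "carry_out", "data": {"rows": [{"jaw":0.18,"linear":[-0.226,0.807,0],"turn":[0,0,0]},{"jaw":0.18,"linear":[-0.226,0.807,0],"turn":[0,0,0]},{"jaw":0.18,"linear":[-0.226,0.807,0],"turn":[0,0,0]},{"jaw":0.18,"linear":[-0.226,0.807,0],"turn":[0,0,0]},{"jaw":0.18,"linear":[-0.226,0.807,0],"turn":[0,0,0]},{"jaw":0.18,"linear":[-0.226,0.807,0],"turn":[0,0,0]}]}}

```text
time: 24.85
tcp_pos: [0.4961, 0.1659, 0.1512]
tool_rot: [-0.0, -0.413, 0.911, -0.0]
wrist_force: [-0.7, -0.6, 0.3]
finger_gap: 0.595
grasp_force: 0.0
```

```bash
python3 -c "
from h import *
see((.4982,.1656),48.9,.026,'w13')
go(.4982,.1656,.0135,228.9)"
```

```text
moved px 0.3 (array([0.498 , 0.1655]), np.float64(48.860414162295626), np.float64(12.1), np.float64(12.0), np.float64(34.9))
t 24.9 tcp [0.4962 0.1658 0.1512] phi -131.22 gap 0.59 F [ 0.  -0.5 -0.3] grip 0.0
lin [ 0.014 -0.001 -0.918] turn 0.002 tilt [-3.e-04 -3.e-04 -1.e+00]
```

Call:
{"op": "carry_out", "data": {"rows": [{"jaw":0.18,"linear":[0.01,-0.002,-0.05],"turn":[0,0,0]},{"jaw":0.18,"linear":[0.01,-0.002,-0.25],"turn":[0,0,0]},{"jaw":0.18,"linear":[0.01,-0.002,-0.5],"turn":[0,0,0]},{"jaw":0.18,"linear":[0.01,-0.002,-0.7],"turn":[0,0,0]},{"jaw":0.18,"linear":[0.01,-0.002,-0.84],"turn":[0,0,0]},{"jaw":0.18,"linear":[0.01,-0.002,-0.92],"turn":[0,0,0]},{"jaw":0.18,"linear":[0.01,-0.002,-0.92],"turn":[0,0,0]},{"jaw":0.18,"linear":[0.01,-0.002,-0.92],"turn":[0,0,0]}]}}

```text
time: 25.7
tcp_pos: [0.4978, 0.1666, 0.0137]
tool_rot: [0.0, -0.413, 0.911, -0.0]
wrist_force: [0.9, 0.3, -0.2]
finger_gap: 0.593
grasp_force: 0.0
```

```bash
python3 -c "
from h import *
go(.498,.1655,.0135,228.9)"
```

```text
t 25.7 tcp [0.4978 0.1666 0.0137] phi -131.16 gap 0.593 F [ 0.9  0.3 -0.2] grip 0.0
lin [ 0.002 -0.007 -0.001] turn 0.001 tilt [ 4.e-04  1.e-04 -1.e+00]
```

Call:
{"op": "carry_out", "data": {"rows": [{"jaw":0.18,"linear":[0.002,-0.006,0],"turn":[0,0,0]},{"jaw":-0.3,"linear":[0.002,-0.006,0],"turn":[0,0,0]},{"jaw":-0.3,"linear":[0.002,-0.006,0],"turn":[0,0,0]},{"jaw":-0.3,"linear":[0.002,-0.006,0],"turn":[0,0,0]},{"jaw":-0.3,"linear":[0.002,-0.006,0],"turn":[0,0,0]},{"jaw":-0.3,"linear":[0.002,-0.006,0],"turn":[0,0,0]},{"jaw":-0.3,"linear":[0,0,0.1],"turn":[0,0,0]},{"jaw":-0.3,"linear":[0,0,0.3],"turn":[0,0,0]},{"jaw":-0.3,"linear":[0,0,0.6],"turn":[0,0,0]},{"jaw":-0.3,"linear":[0,0,0.9],"turn":[0,0,0]},{"jaw":-0.3,"linear":[0,0,0.9],"turn":[0,0,0]}]}}

```text
time: 26.8
tcp_pos: [0.5011, 0.1681, 0.1553]
tool_rot: [0.006, -0.414, 0.91, -0.001]
wrist_force: [0.5, -1.0, 0.1]
finger_gap: 0.386
grasp_force: 30.3
```

```bash
python3 -c "
from h import *
go(.4764,-.1459,.15,178.1)"
```

```text
t 26.8 tcp [0.5011 0.1681 0.1553] phi -131.11 gap 0.386 F [ 0.5 -1.   0.1] grip 30.3
lin [-0.165 -2.093 -0.035] turn -0.846 tilt [ 0.0113  0.0035 -0.9999]
```

Call:
{"op": "carry_out", "data": {"rows": [{"jaw":-0.3,"linear":[-0.055,-0.698,0],"turn":[0,0,-0.423]},{"jaw":-0.3,"linear":[-0.055,-0.698,0],"turn":[0,0,-0.423]},{"jaw":-0.3,"linear":[-0.055,-0.698,0],"turn":[0,0,-0.423]}]}}

```text
time: 27.1
tcp_pos: [0.4877, 0.0585, 0.1487]
tool_rot: [-0.0, -0.199, 0.98, -0.0]
wrist_force: [0.4, 1.8, 0.7]
finger_gap: 0.388
grasp_force: 30.3
```

Call:
{"op": "carry_out", "data": {"rows": [{"jaw":-0.3,"linear":[-0.055,-0.698,0],"turn":[0,0,-0.423]},{"jaw":-0.3,"linear":[-0.055,-0.698,0],"turn":[0,0,-0.423]},{"jaw":-0.3,"linear":[-0.055,-0.698,0],"turn":[0,0,-0.423]}]}}

```text
time: 27.4
tcp_pos: [0.48, -0.0465, 0.1488]
tool_rot: [0.0, 0.021, 1.0, -0.0]
wrist_force: [0.7, 1.0, 0.4]
finger_gap: 0.386
grasp_force: 30.3
```

Call:
{"op": "carry_out", "data": {"rows": [{"jaw":-0.3,"linear":[-0.055,-0.698,0],"turn":[0,0,0]},{"jaw":-0.3,"linear":[-0.055,-0.698,0],"turn":[0,0,0]},{"jaw":-0.3,"linear":[-0.055,-0.698,0],"turn":[0,0,0]},{"jaw":-0.3,"linear":[-0.055,-0.698,-0.1],"turn":[0,0,0]},{"jaw":-0.3,"linear":[-0.055,-0.698,-0.3],"turn":[0,0,0]},{"jaw":-0.3,"linear":[-0.055,-0.698,-0.5],"turn":[0,0,0]},{"jaw":-0.3,"linear":[-0.055,-0.698,-0.6],"turn":[0,0,0]},{"jaw":-0.3,"linear":[-0.055,-0.698,-0.6],"turn":[0,0,0]},{"jaw":-0.3,"linear":[-0.055,-0.698,-0.6],"turn":[0,0,0]}]}}

```text
time: 28.3
tcp_pos: [0.4725, -0.1469, 0.0587]
tool_rot: [-0.0, 0.016, 1.0, 0.0]
wrist_force: [0.2, -0.4, -0.6]
finger_gap: 0.39
grasp_force: 30.3
```

```bash
python3 -c "
from h import *
go(.4764,-.1459,.0115,178.1)"
```

```text
t 28.3 tcp [ 0.4725 -0.1469  0.0587] phi 178.13 gap 0.39 F [ 0.2 -0.4 -0.6] grip 30.3
lin [ 0.026  0.007 -0.315] turn -0.001 tilt [-4.e-04  2.e-04 -1.e+00]
```

Call:
{"op": "carry_out", "data": {"rows": [{"jaw":-0.3,"linear":[0.028,0.007,-0.1],"turn":[0,0,0]},{"jaw":-0.3,"linear":[0.028,0.007,-0.2],"turn":[0,0,0]},{"jaw":-0.3,"linear":[0.028,0.007,-0.27],"turn":[0,0,0]},{"jaw":-0.3,"linear":[0.028,0.007,-0.295],"turn":[0,0,0]},{"jaw":-0.3,"linear":[0.028,0.007,-0.305],"turn":[0,0,0]},{"jaw":-0.3,"linear":[0.028,0.007,-0.31],"turn":[0,0,0]},{"jaw":-0.3,"linear":[0.028,0.007,-0.31],"turn":[0,0,0]}]}}

```text
time: 29.0
tcp_pos: [0.477, -0.1463, 0.0126]
tool_rot: [0.0, 0.016, 1.0, -0.0]
wrist_force: [-1.6, 0.8, 3.5]
finger_gap: 0.383
grasp_force: 30.6
```

```bash
python3 -c "
from h import *
go(.4764,-.1459,.0115,178.1)"
```

```text
t 29.0 tcp [ 0.477  -0.1463  0.0126] phi 178.11 gap 0.383 F [-1.6  0.8  3.5] grip 30.6
lin [-0.004  0.003 -0.007] turn -0.0 tilt [ 6.e-04 -2.e-04 -1.e+00]
```

Contact at the right spot; release, lift, back off to view everything.

Call:
{"op": "carry_out", "data": {"rows": [{"jaw":0.1,"linear":[0,0,0],"turn":[0,0,0]},{"jaw":0.1,"linear":[0,0,0],"turn":[0,0,0]},{"jaw":0.1,"linear":[0,0,0],"turn":[0,0,0]},{"jaw":0.1,"linear":[0,0,0.1],"turn":[0,0,0]},{"jaw":0.1,"linear":[0,0,0.3],"turn":[0,0,0]},{"jaw":0.1,"linear":[0,0,0.6],"turn":[0,0,0]},{"jaw":0.1,"linear":[0,0,0.93],"turn":[0,0,0]},{"jaw":0.1,"linear":[0,0,0.93],"turn":[0,0,0]}]}}

```text
time: 29.8
tcp_pos: [0.4806, -0.1475, 0.1573]
tool_rot: [0.005, 0.016, 1.0, -0.002]
wrist_force: [0.9, 0.1, -0.2]
finger_gap: 0.552
grasp_force: 0.0
```

Call:
{"op": "carry_out", "data": {"rows": [{"jaw":0.1,"linear":[0,-0.5,0.5],"turn":[0,0,0]},{"jaw":0.1,"linear":[0,-0.5,0.5],"turn":[0,0,0]},{"jaw":0.1,"linear":[0,-0.5,0.5],"turn":[0,0,0]},{"jaw":0.1,"linear":[0,-0.5,0.5],"turn":[0,0,0]},{"jaw":0.1,"linear":[0,-0.5,0.5],"turn":[0,0,0]}]}}

```text
time: 30.3
tcp_pos: [0.4756, -0.2203, 0.2249]
tool_rot: [-0.001, 0.017, 1.0, 0.001]
wrist_force: [0.2, 0.9, 0.0]
finger_gap: 0.551
grasp_force: 0.0
```

```bash
python3 -c "
from h import *
D=dict(cream=((.5946,-.1678),178.4),green=((.4639,-.2894),35),blue=((.632,-.3175),149.7),coral=((.477,-.1463),178.1))
for n,(c,a) in D.items():
    print(n); im,i=see(c,a,.024,'w14'+n)
    try: print(case(im[:,:,::-1].copy(),i,n,tuple(project(i,[[*c,.005]])[0])))
    except Exception as e: print(e)
snap('scene','s2')"
```

```text
creamh.py:25: RuntimeWarning: invalid value encountered in scalar divide
  x,y=(X*d).sum()/d.sum(),(Y*d).sum()/d.sum()
Traceback (most recent call last):
  File "h.py", line 55, in see
    h=holes(im.max(2),p0,4); print("moved px",np.abs(h-p0).max().round(1),fit(cast(i,h,z))); return im,i
  File "h.py", line 22, in holes
    xi,yi=int(round(x)),int(round(y)); w=g[yi-r:yi+r+1,xi-r:xi+r+1].astype(float)
              ~~~~~^^^
ValueError: cannot convert float NaN to integer
```

```bash
python3 -c "
from h import *
D=dict(green=((.4639,-.2894),35),coral=((.477,-.1463),178.1),blue=((.632,-.3175),149.7))
for n,(c,a) in D.items():
    print(n)
    try:
        im,i=see(c,a,.024,'w14'+n); print(case(im[:,:,::-1].copy(),i,n,tuple(project(i,[[*c,.005]])[0])))
    except Exception as e: print(e)
"
```

```text
green
moved px 0.5 (array([ 0.4639, -0.289 ]), np.float64(35.331420740137474), np.float64(12.2), np.float64(12.4), np.float64(34.9))
(array([ 465.1, -288.1]), np.float64(32.4), array([ 465.8, -287.8]), array([55.5, 79.2]), np.float32(32.9))
coral
moved px 1.1 (array([ 0.4759, -0.1463]), np.float64(178.3703534533211), np.float64(12.0), np.float64(11.8), np.float64(34.9))
(array([ 476.5, -145.8]), np.float64(179.4), array([ 477.6, -145.7]), array([55.7, 78.4]), np.float32(178.7))
blue
cannot convert float NaN to integerh.py:25: RuntimeWarning: invalid value encountered in scalar divide
  x,y=(X*d).sum()/d.sum(),(Y*d).sum()/d.sum()
```

View pics/w14coral.png

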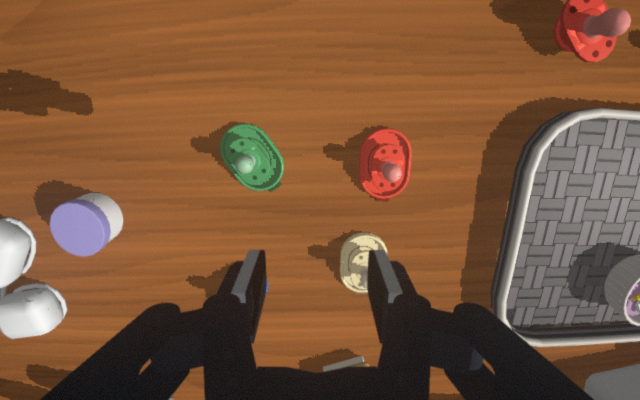

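The picture shows green (252,158), coral (387,163) and cream (364,262) standing teat up in the middle of their cases. Blue is hidden behind a finger here, but it measured within 1 mm of centre just after release.

```bash
python3 -c "
from cell import ctrl
print(ctrl.finish_job())"
```

```text
the job is handed in; nothing more can be done
None
```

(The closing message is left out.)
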